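# Put the citrus and garlic away in the two-tier keeper

### The arm

A 7-joint arm with a two-finger parallel gripper is mounted at the origin on a cart in front of the work surface, level with it; the furniture and walls round the work are solid. World frame = base frame: x ahead of the robot, y to its left, z up, the work surface at z = 0. Lengths are in m, angles in rad, forces in N, time in s.
With the tool pointing down it reaches from about 0.425 to 1.025 m from the base axis. Payload 9.4 kg.
Tool frame: the origin (TCP) lies between the finger pads; the fingertips stand 25 mm ahead of it and the grasp point (between the pads) lies 6 mm ahead of it; z points along the fingers, y is the line along which they close (so a half turn about z gives the same grasp; the last joint's range is limited). The gripper opens to 85 mm and grips with 20 to 120 N. Pads are 22 mm wide; open, the fingers measure 114 mm over their backs; the gripper's body (76 mm by 85 mm) begins 54 mm behind the grasp point. The pads swing forward as they close: fully open they stand 13 mm farther back than shut.
Start: joints at [1.227, 0.599, -0.003, 1.599, 0.002, 0.943, -0.08], TCP at [0.191, -0.699, 0.256] pointing down, gripper open.
Joint ranges: [-2.57, 2.57], [-0.35, 1.97], [-1.29, 1.29], [0.11, 2.56], [-1.05, 4.19], [0.11, 1.86], [-2.63, 2.63]. Speed limits (rad/s): [2.22, 2.22, 3.01, 3.01, 3.14, 3.14, 3.14].

### API

Orientations are given as a unit quaternion [x, y, z, w].
In Python, from station import * gives the robot as it stands.
- The arm moves only by the tool jog_arm, never from a script. Its argument "rows" is one flat list of numbers, 6 for each row, row after row: the shift along the world's x, y, z in units of 30 mm (1.0 is 30 mm), then the turn, a rotation vector about the world's x, y, z in units of 6 degrees (1.0 is 6 degrees). A call has exactly 10 rows; each row is the pose to reach, as a shift and turn from the pose commanded when the call began; what a row does not reach only later rows make up. A row lasts 1/12 s, in which the tool goes at most 41.7 mm and 7.16 degrees, less where a joint would pass 70% of its speed; a pose out of reach is approached as far as the arm can. A call with a gripper value outside its range is refused whole. "jaw" is the closure, from 0 (fully open) to 1 (shut), set as the call begins (left out, the last holds). The fingers move at their own pace and stop on an object; the grip force is fixed at half the most. Time passes only in rows, so rows that repeat a pose let the fingers close, or fill a call up. It gives the time, the measured TCP pose, the force, the opening and the grip force at its end, in the units of the state.
- get_state(): the state, without advancing time (a new reading comes with each control period).
- capture(name): name is "scene" or "top"; returns a dict with "pixels" (384x512x3 uint8, red, green, blue), "intrinsics" (3x3 intrinsics, pixels), "R" (3x3) and "t" (3): a world point X has camera coordinates R X + t. Camera axes: x right, y down, z forward; pixel columns grow to the right and rows downward; lengths in m; the calibration is good to about 2 mm. A picture is of the moment at which its call begins. There is no depth.
- job_done(): hands the job in; it is judged then, once.
The state is a dict: "clock": time; "joint_positions": joint angles; "joint_vel": joint speeds; "joint_efforts": joint torques, N m; "position": TCP position; "tool_rot": TCP orientation; "contact_force": force on the tool from outside, world axes, zero at the start; "wrist_torque": the same for the moment, N m; "opening": opening from 0.0 (shut) to 1.0 (fully open); "finger_force": force on a finger pad.
Only numpy, scipy, OpenCV 4.12 (cv2) and the standard library are available. Lean on these libraries where they do the work, as an engineer would, in place of code of your own. Each camera call takes 0.05 s, during which the arm holds its last target. There are 200 camera calls.

### The job

Put the produce from the chopping board away in the two-tier keeper: the lemon and the lime go into the blue stoneware box, the slatted bamboo tray is then stacked on that box so that its cut corners match and its skirt drops fully home over the box's neck, and the two garlic bulbs go into the tray, one in each bay. Set everything down gently instead of dropping it, and leave the dropper bottle, the tin and the salt shaker where they are.

Things in the scene. Friction and masses are not known exactly. Their poses are not given: they have to be found in the camera images.
- lemon: Yellow lemon lying on the board, 78 (its x) x 55 (its y) x 56 mm high, 0.11 kg. Origin: centre of its underside as it lies at the start (a point on its skin, it turns with the fruit). Grasp across its y.
- lime: Green lime lying on the board, 55 (its x) x 46 (its y) x 45 mm high, 0.05 kg. Origin: centre of its underside as it lies at the start. Grasp across its y.
- garlic_a: Whole pinkish-white garlic bulb standing on the board, 60 (its x) x 57 (its y) x 58 mm high to the tip of its stalk, widest below half height, 0.04 kg. Origin: centre of its underside. The two bulbs are alike and interchangeable.
- garlic_b: The other garlic bulb, the same as garlic_a in every respect.
- stone_box: Lower tier: open blue box, loose, 1.2 kg, 152 (x) x 200 (y) mm; its two -x corners are cut off at 45 degrees by 26 mm. Origin: centre of underside. Inner floor at z = 6 mm; walls 9 mm thick up to a flat shoulder at z = 58; on it a 4 mm thick neck, 6 mm in from the outside and leaning inward 3 mm, up to z = 68. Mouth 126 x 174 mm. Lay the citrus side by side along y, fingers opening along x.
- slat_tray: Upper tier: bamboo tray, 0.38 kg, outline and cut corners (-x) as the box; skirt 4 mm thick, 11 deep, 2 mm play on the neck. Origin: centre of lower edge; home = 58 mm above the box's origin, x axes alike. Floor z = 15 mm, walls to 48; divider along x at y = 0, 6 thick, to z = 45; bays 138 x 93 mm centred at y = +-50. Grip bar over it: 110 along x, 16 wide in y, z = 63 to 77, open below to 45.
- board: Oiled wooden chopping board, 200 (its x) x 300 (its y) x 22 mm, lying on the worktop, its long side running away from the robot; it does not move. Origin: centre of its underside. The four pieces of produce lie on it at the start, at about 56 mm along its y and 50 mm along its x from its centre, in any order.
- bottle_1: Small brown glass dropper bottle with a black cap, 33 mm in diameter, 102 mm high, at the back: a bystander, leave it standing. Origin: centre of its underside.
- tin_1: Green food tin, 75 mm in diameter, 58 mm high, on the worktop at the back: a bystander, leave it standing. Origin: centre of its underside.
- mill_2: White salt shaker, 44 mm in diameter, 90 mm high, at the back left: a bystander, leave it standing. Origin: centre of its underside.
Things that resemble listed ones, but are neither listed nor needed, are in the scene too. What is shaped like the lime but orange or turquoise is not meant. Leave any red look-alike of the garlic_b alone.

How it is judged:
At the end, for the whole second after the job is handed in: Lemon and lime lie in the box below its rim; the box stands level on the worktop; the tray is home on it (58 +-4 mm above the box's origin, 6 mm sideways, 0.06 rad yaw, level to 0.05 rad); one garlic bulb in each tray bay; all released and at rest (under 0.03 m/s) (x of lemon in the frame of stone_box between -0.075 and 0.075 m and y of lemon in the frame of stone_box between -0.098 and 0.098 m and z of lemon in the frame of stone_box between 0 and 0.067 m and x of lime in the frame of stone_box between -0.075 and 0.075 m and y of lime in the frame of stone_box between -0.098 and 0.098 m and z of lime in the frame of stone_box between 0 and 0.067 m and z of slat_tray in the frame of stone_box between 0.054 and 0.062 m and horizontal distance between slat_tray and stone_box below 0.006 m and angle between the x axis of slat_tray and the x axis of stone_box, either way round below 0.06 rad and angle between each of slat_tray, stone_box's own z axis and vertical below 0.05 rad and height (world z) of stone_box between -0.006 and 0.006 m and (((x of garlic_a in the frame of slat_tray between -0.074 and 0.074 m and y of garlic_a in the frame of slat_tray between 0 and 0.098 m and z of garlic_a in the frame of slat_tray between 0.008 and 0.08 m) and (x of garlic_b in the frame of slat_tray between -0.074 and 0.074 m and y of garlic_b in the frame of slat_tray between -0.098 and 0 m and z of garlic_b in the frame of slat_tray between 0.008 and 0.08 m)) or ((x of garlic_a in the frame of slat_tray between -0.074 and 0.074 m and y of garlic_a in the frame of slat_tray between -0.098 and 0 m and z of garlic_a in the frame of slat_tray between 0.008 and 0.08 m) and (x of garlic_b in the frame of slat_tray between -0.074 and 0.074 m and y of garlic_b in the frame of slat_tray between 0 and 0.098 m and z of garlic_b in the frame of slat_tray between 0.008 and 0.08 m))) and linear speed of each of lemon, lime, garlic_a, garlic_b, slat_tray, stone_box below 0.03 m/s); the robot touches nothing.
It fails at once if the dropper bottle, the tin or the salt shaker is shifted by more than 20 mm (distance of any of bottle_1, tin_1, mill_2 from where it was at the start of the episode above 0.02 m).
It fails at once if a piece of produce or the tray is dropped (falls free at more than 0.9 m/s, about 40 mm of fall) ((linear speed of lemon above 0.9 m/s and contact force between the fingers and lemon below 0.05 N) or (linear speed of lime above 0.9 m/s and contact force between the fingers and lime below 0.05 N) or (linear speed of garlic_a above 0.9 m/s and contact force between the fingers and garlic_a below 0.05 N) or (linear speed of garlic_b above 0.9 m/s and contact force between the fingers and garlic_b below 0.05 N) or (linear speed of slat_tray above 0.9 m/s and contact force between the fingers and slat_tray below 0.05 N)).
It also fails if it takes over 134 s, if anything falls off the work surface, if the arm or the gripper's body presses on something with over 40 N, if the wrist force passes 120 N, or if a joint passes its speed limit or range.

## Working session

There is one attempt and no reset: what is moved stays moved. The work goes in short steps, Python scripts to look and compute and a tool call to move; the robot and the scene stay as the last step left them, time stands still between calls to the robot, and variables do not carry over. Pictures are saved under pics/ and viewed, at most 14 in all, crops included, and the job is handed in when it is done.

Besides the shell and the picture viewer there is one more tool, called by a JSON object that holds its "op" and its "data", one argument or row to a line. jog_arm: Moves the arm, as the interface text tells. Its arguments: {"type":"object","properties":{"rows":{"type":"array","items":{"type":"number"}},"jaw":{"type":"number"}},"required":["rows"]}

```bash
mkdir -p pics; ls; cat > h.py <<'E'
from station import *
import numpy as np, cv2
def shot(cam,name,crop=None,sc=1):
    c=capture(cam); im=c["pixels"][:,:,::-1]
    if crop: x0,y0,x1,y1=crop; im=im[y0:y1,x0:x1]
    im=cv2.resize(im,None,fx=sc,fy=sc,interpolation=cv2.INTER_CUBIC)
    cv2.imwrite(f"pics/{name}.png",im); np.savez(f"pics/{cam}.npz",K=c["intrinsics"],R=c["R"],t=c["t"])
def world(cam,u,v,z):
    d=np.load(f"pics/{cam}.npz"); K,R,t=d["K"],d["R"],d["t"]
    r=R.T@np.linalg.solve(K,[u,v,1.]); o=-R.T@t
    return o+r*(z-o[2])/r[2]
def pix(cam,X):
    d=np.load(f"pics/{cam}.npz"); p=d["K"]@(d["R"]@np.array(X)+d["t"]); return p[:2]/p[2]
E
python3 - <<'E'
from h import *
shot("scene","s0",None,1.5); shot("top","t0",None,1.5)
for c in("scene","top"):
    d=np.load(f"pics/{c}.npz"); print(c,-d["R"].T@d["t"],d["K"][0,0],d["R"].round(2).tolist())
print(get_state())
E
```

```text
pics
scene [0.02857879 0.95940111 0.53828285] 413.93743794405907 [[-0.88, -0.47, 0.01], [-0.19, 0.34, -0.92], [0.43, -0.81, -0.39]]
top [0.34534758 0.00342743 1.3415929 ] 382.29630820855954 [[-0.01, -1.0, 0.0], [-0.99, 0.01, -0.16], [0.16, -0.0, -0.99]]
{'clock': 0.1, 'joint_positions': array([ 1.22730601,  0.60006411, -0.00253625,  1.60003514,  0.00177465,
        0.94290509, -0.07979999]), 'joint_vel': array([-0.00064303, -0.0003671 , -0.00011253, -0.00144428,  0.00042137,
       -0.00120864,  0.00071817]), 'joint_efforts': array([ 5.35235245e-03, -7.77998543e+01,  1.57039471e+00, -2.58627176e+01,
        1.27675734e-02,  5.51944220e-03, -4.49143187e-06]), 'position': array([ 0.19102948, -0.69898598,  0.25549493]), 'tool_rot': array([ 9.91113298e-01,  1.33018551e-01, -1.50333223e-04, -6.88497858e-04]), 'contact_force': array([-0.52295375, -0.12600836, -0.0954876 ]), 'wrist_torque': array([ 0.02712312, -0.03494317, -0.02759413]), 'finger_force': 0.0, 'opening': 1.0026095113134428}
```

View pics/s0.png

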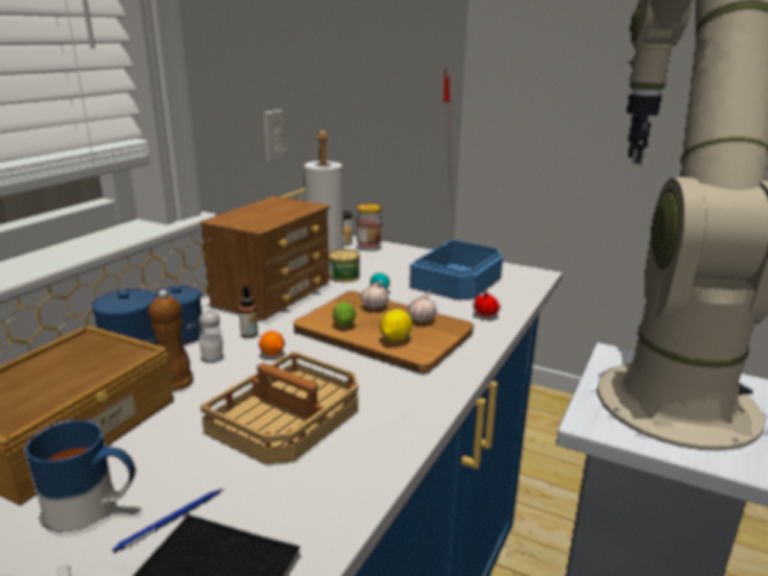

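View pics/t0.png

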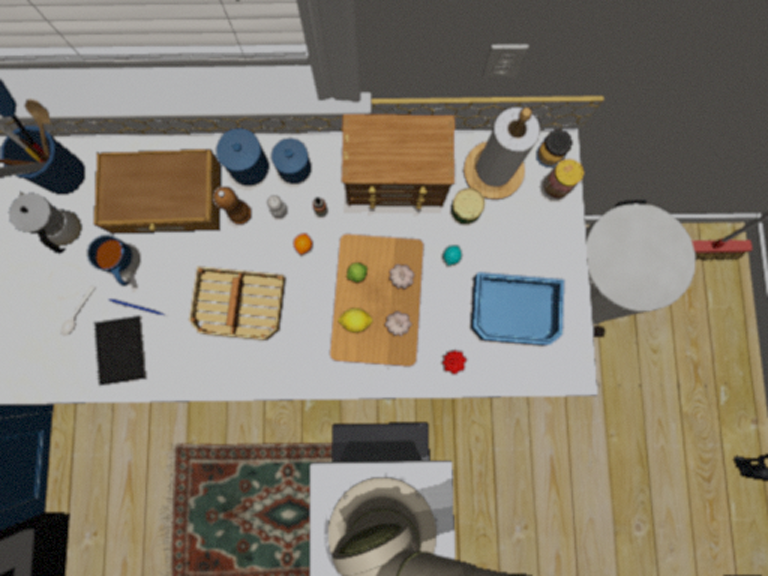

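The top view shows all four fruits on the board: lime (356,271), lemon (355,320), garlic (401,275) and (397,323). The box is at (517,310) and the tray at (237,304), both with their cut corners toward the robot. Next I'll take an enlarged crop.

```bash
python3 - <<'E'
from h import *
shot("top","t1",(120,150,385,250),3)
E
```

```text
(no output)
```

View pics/t1.png

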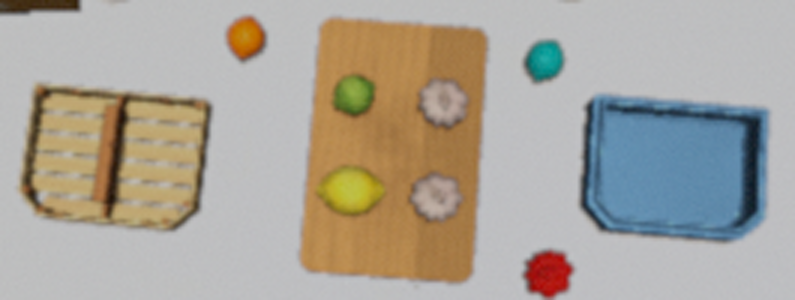

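The crop shows the lime at (354,95), lemon (350,190), garlic (443,102) and (436,196). The box spans (585..767, 97..238) and the tray (22..210, 85..230). I'll fit the silhouettes to the known sizes.

```bash
cat > fit.py <<'E'
from h import *
from scipy.optimize import minimize
OUT=np.array([[-.076,-.074],[-.05,-.1],[.076,-.1],[.076,.1],[-.05,.1],[-.076,.074]])
def sil(p,layers,S=4):
    c,s=np.cos(p[2]),np.sin(p[2]); pts=[]
    for z,k in layers:
        for q in OUT*(1-k/np.array([.076,.1])):
            pts.append(pix("top",[p[0]+c*q[0]-s*q[1],p[1]+s*q[0]+c*q[1],z]))
    m=np.zeros((384*S,512*S),np.uint8)
    cv2.fillConvexPoly(m,cv2.convexHull(np.round(((np.array(pts)+.5)*S-.5)*16).astype(np.int32)),255,shift=4)
    return cv2.resize(m,(512,384),interpolation=cv2.INTER_AREA)/255.
def fit(mask,p0,layers):
    f=lambda q:np.abs(sil(q*[.01,.01,.1]+p0,layers)-mask).sum()
    r=minimize(f,[0,0,0],method="Nelder-Mead",options=dict(initial_simplex=[[0,0,0],[1,0,0],[0,1,0],[0,0,1]],xatol=.01,fatol=.1))
    return r.x*[.01,.01,.1]+p0,r.fun,mask.sum()
def masks():
    im=capture("top")["pixels"]; hsv=cv2.cvtColor(im,cv2.COLOR_RGB2HSV); return im,hsv
BOX=[(0,0),(.058,0),(.068,.008)]; TRAY=[(0,0),(.048,0)]
def win(m,u0,v0,u1,v1):
    o=np.zeros(m.shape); o[v0:v1,u0:u1]=m[v0:v1,u0:u1]; return o
def blob(m):
    v,u=np.nonzero(m); C=np.cov(u,v); w,V=np.linalg.eigh(C); return u.mean(),v.mean(),np.degrees(np.arctan2(V[1,1],V[0,1])),4*np.sqrt(w)
E
python3 - <<'E'
from fit import *
im,h=masks(); H,S,V=h[...,0],h[...,1],h[...,2]
b=win((S>90)&(H>95)&(H<125),305,170,385,240)
print("box",fit(b,[.475,-.345,0],BOX))
t=win(((S>60)|(V<110)),122,172,195,232)
print("tray",fit(t,[.48,.29,0],TRAY))
ys=(H>26)&(H<34)&(S>150); ls=(H>34)&(H<60)&(S>90)
for n,m,z in[("lemon",win(ys,215,195,255,230),.022+.03),("lime",win(ls,220,165,255,195),.022+.024)]:
    u,v,a,w=blob(m); print(n,u,v,a,w,world("top",u,v,z))
g=(S<75)
for n,w in[("g1",(256,172,281,196)),("g2",(254,204,279,228))]:
    u,v,a,ww=blob(win(g,*w)); print(n,u,v,ww,world("top",u,v,.022+.025))
bm=win((H>8)&(H<22)&(S>90),215,150,285,248); v,u=np.nonzero(bm)
r=cv2.minAreaRect(np.c_[u,v].astype(np.float32)); print("board",r,world("top",*r[0],.022))
E
```

```text
box (array([ 0.48968127, -0.31796587, -0.06740835]), np.float64(262.721568627451), np.float64(2527.0))
tray (array([ 0.5126981 ,  0.32667453, -0.12771354]), np.float64(417.121568627451), np.float64(2288.0))
lemon 236.15384615384616 212.28205128205127 -149.70636080907488 [11.70853541 12.977551  ] [0.47141981 0.05533692 0.052     ]
lime 237.60344827586206 181.4051724137931 147.12236754379344 [11.57633012 12.90235405] [0.57849368 0.04983532 0.046     ]
g1 267.67195767195767 184.010582010582 [14.69787869 18.71014167] [ 0.56779032 -0.05344369  0.047     ]
g2 265.4642857142857 215.45408163265307 [15.28089394 19.09433698] [ 0.45974208 -0.04373941  0.047     ]
board ((251.1440887451172, 199.62646484375), (56.83211135864258, 84.05936431884766), 4.398705005645752) [0.51776283 0.00408901 0.022     ]
```

```bash
cat >> fit.py <<'E'
def hullmask(m):
    m=cv2.morphologyEx(m.astype(np.uint8),cv2.MORPH_OPEN,np.ones((2,2),np.uint8))
    n,l,st,_=cv2.connectedComponentsWithStats(m,connectivity=8); k=1+np.argmax(st[1:,4])
    v,u=np.nonzero(l==k); o=np.zeros(m.shape,np.uint8); cv2.fillConvexPoly(o,cv2.convexHull(np.c_[u,v].astype(np.int32)),1); return o.astype(float)
E
python3 - <<'E'
from fit import *
im,h=masks(); H,S,V=h[...,0],h[...,1],h[...,2]
b=hullmask(win((S>60)&(H>90)&(H<130),305,170,385,240))
print("box",fit(b,[.475,-.345,-.06],BOX))
t=hullmask(win(((S>45)&(H<40)|(V<110)),122,172,195,232))
print("tray",fit(t,[.48,.29,-.08],TRAY))
lm=win((H>23)&(H<34)&(S>120),215,195,255,230)
for n,m in[("lemon",lm),("lime",win((H>32)&(H<60)&(S>90),220,165,255,195))]:
    u,v,a,w=blob(hullmask(m)); print(n,u,v,a,w,world("top",u,v,.05))
# bar centre from crop
for u,v in[(113,98),(101,200)]: print("bar end",world("top",120+u/3,150+v/3,.077))
for u,v in[(594,97),(767,110),(765,210),(735,238),(585,205),(608,232)]: print("box c",world("top",120+u/3,150+v/3,.058))
E
```

```text
box (array([ 0.48682545, -0.32104077, -0.08605289]), np.float64(137.54901960784315), np.float64(2662.0))
tray (array([ 0.50921397,  0.32376392, -0.11085254]), np.float64(66.28627450980392), np.float64(2667.0))
lemon 237.53333333333333 214.0 -177.74378123117123 [14.88858111 20.71934796] [0.46572219 0.05079105 0.05      ]
lime 238.58536585365854 182.3739837398374 144.44339247088905 [12.22637626 12.92009642] [0.57435106 0.04635005 0.05      ]
bar end [0.57232146 0.31708276 0.077     ]
bar end [0.45824057 0.32729422 0.077     ]
box c [ 0.56932943 -0.224716    0.058     ]
box c [ 0.55163885 -0.42047034  0.058     ]
box c [ 0.43836404 -0.41067543  0.058     ]
box c [ 0.40768244 -0.37516329  0.058     ]
box c [ 0.44676985 -0.20948351  0.058     ]
box c [ 0.41632208 -0.23390872  0.058     ]
```

Lemon is at about (0.467,0.053), lime (0.577,0.049), and garlic at (0.569,-0.054) and (0.459,-0.043). These agree with the board pattern. The box is at about (0.486,-0.320) with yaw -0.088, and the tray at about (0.512,0.323) with yaw -0.10. Now moving.

{"op": "jog_arm", "data": {
  "rows": [8,12.6,-0.2,0,0,6,8,12.6,-0.2,0,0,6,8,12.6,-0.2,0,0,6,8,12.6,-0.2,0,0,6,8,12.6,-0.2,0,0,6,8,12.6,-0.2,0,0,6,8,12.6,-0.2,0,0,6,8,12.6,-0.2,0,0,6,8,12.6,-0.2,0,0,6,8,12.6,-0.2,0,0,6],
  "jaw": 0
}}

```text
clock: 1.08
position: [0.4151, -0.3459, 0.2509]
tool_rot: [0.902, 0.433, 0.0, 0.0]
contact_force: [0.6, -0.4, 0.0]
opening: 1.0
finger_force: 0.0
```

{"op": "jog_arm", "data": {
  "rows": [1.7,13.2,-3,0,0,5.8,1.7,13.2,-3,0,0,5.8,1.7,13.2,-3,0,0,5.8,1.7,13.2,-3,0,0,5.8,1.7,13.2,-3,0,0,5.8,1.7,13.2,-3,0,0,5.8,1.7,13.2,-3,0,0,5.8,1.7,13.2,-3,0,0,5.8,1.7,13.2,-3,0,0,5.8,1.7,13.2,-3,0,0,5.8]
}}

```text
clock: 1.92
position: [0.4656, 0.0513, 0.1603]
tool_rot: [0.73, 0.683, 0.0, -0.0]
contact_force: [2.3, -0.8, 0.5]
opening: 0.999
finger_force: 0.0
```

{"op": "jog_arm", "data": {
  "rows": [0,0,-1,0,0,0,0,0,-2,0,0,0,0,0,-2.7,0,0,0,0,0,-3.1,0,0,0,0,0,-3.3,0,0,0,0,0,-3.43,0,0,0,0,0,-3.43,0,0,0,0,0,-3.43,0,0,0,0,0,-3.43,0,0,0,0,0,-3.43,0,0,0]
}}

```text
clock: 2.75
position: [0.4659, 0.0482, 0.0586]
tool_rot: [0.731, 0.682, 0.001, 0.0]
contact_force: [-0.6, 0.0, -0.2]
opening: 1.003
finger_force: 0.0
```

```bash
python3 - <<'E'
from h import *
shot("scene","s1",(170,140,360,260),4); print(get_state()["position"])
E
```

```text
[0.46583954 0.04822523 0.05850764]
```

View pics/s1.png

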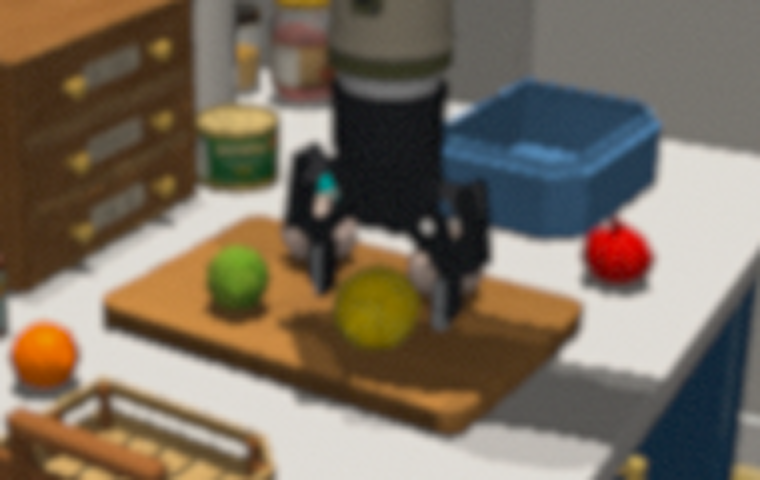

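The fingers straddle the lemon (finger tips at (320,285) and (440,325), lemon centre (377,308)). I'll nudge +y a few mm and grip.

{"op": "jog_arm", "data": {
  "rows": [0,0.15,0,0,0,0,0,0.15,0,0,0,0,0,0.15,0,0,0,0,0,0.15,0,0,0,0,0,0.15,0,0,0,0,0,0.15,0,0,0,0,0,0.15,0,0,0,0,0,0.15,0,0,0,0,0,0.15,0,0,0,0,0,0.15,0,0,0,0],
  "jaw": 1
}}

```text
clock: 3.63
position: [0.4662, 0.0534, 0.0587]
tool_rot: [0.731, 0.683, 0.001, 0.001]
contact_force: [-0.3, 1.0, 15.8]
opening: 0.606
finger_force: 59.6
```

{"op": "jog_arm", "data": {
  "rows": [0,0,0.5,0,0,0,0,0,1,0,0,0,0,0,2,0,0,0,0,0,3,0,0,0,0,0,4,0,0,0,0,-0.5,4,0,0,0,0,-1.5,4,0,0,0,0,-2.7,4,0,0,0,0.1,-4,4,0,0,0,0.1,-5.2,4,0,0,0]
}}

```text
clock: 4.47
position: [0.4684, -0.1049, 0.1779]
tool_rot: [0.731, 0.683, -0.0, 0.0]
contact_force: [1.2, -0.1, -1.9]
opening: 0.606
finger_force: 63.3
```

{"op": "jog_arm", "data": {
  "rows": [0.05,-1.2,0,0,0,0,0.15,-2.4,0,0,0,0,0.2,-3.6,0,0,0,-0.1,0.3,-4.8,0,0,0,-0.2,0.4,-6,0,0,0,-0.2,0.45,-7.1,0,0,0,-0.2,0.45,-7.9,0,0,0,-0.2,0.45,-8.4,0,0,0,-0.2,0.45,-8.4,0,0,0,-0.2,0.45,-8.4,0,0,0,-0.2]
}}

```text
clock: 5.3
position: [0.4815, -0.3549, 0.1774]
tool_rot: [0.738, 0.675, 0.0, -0.001]
contact_force: [0.1, 1.0, -0.9]
opening: 0.609
finger_force: 63.3
```

```bash
python3 - <<'E'
from h import *
shot("top","t2",(290,150,400,250),6); print(get_state()["position"])
E
```

```text
[ 0.48182994 -0.35376796  0.1775219 ]
```

View pics/t2.png

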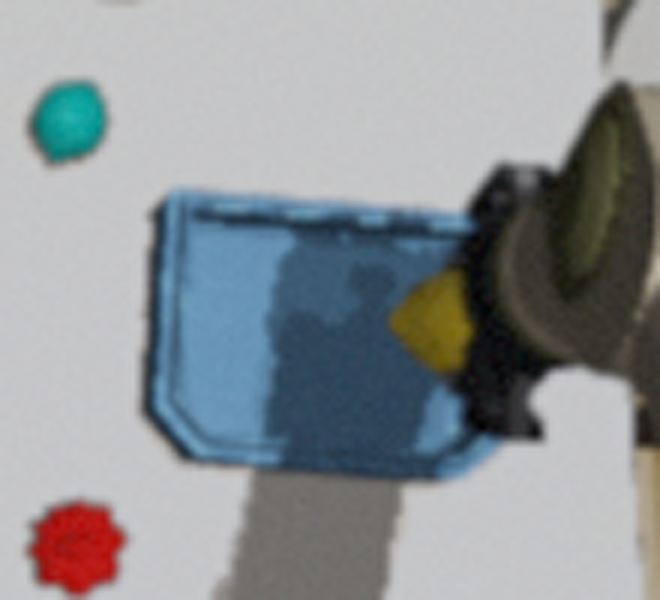

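The lemon hangs over the right part of the box, centred between its walls (inner walls at rows 215–440, lemon at 320). Lowering.

{"op": "jog_arm", "data": {
  "rows": [0,-0.1,-0.7,0,0,0,0,-0.1,-1.5,0,0,0,0,-0.1,-2.4,0,0,0,0,-0.1,-3.2,0,0,0,0,-0.1,-3.8,0,0,0,0,-0.1,-4.2,0,0,0,0,-0.1,-4.35,0,0,0,0,-0.1,-4.42,0,0,0,0,-0.1,-4.45,0,0,0,0,-0.1,-4.45,0,0,0]
}}

```text
clock: 6.18
position: [0.4825, -0.3581, 0.0452]
tool_rot: [0.738, 0.675, 0.0, 0.001]
contact_force: [-0.8, -0.1, -2.0]
opening: 0.602
finger_force: 63.3
```

{"op": "jog_arm", "data": {
  "rows": [0,0,0,0,0,0,0,0,0,0,0,0,0,0,0,0,0,0,0,0,0,0,0,0,0,0,0,0,0,0,0,0,0.3,0,0,0,0,0,1,0,0,0,0,0,2.2,0,0,0,0,0,3.5,0,0,0,0,0,4.5,0,0,0],
  "jaw": 0.2
}}

```text
clock: 7.02
position: [0.4821, -0.358, 0.1824]
tool_rot: [0.738, 0.675, 0.0, 0.001]
contact_force: [0.3, -0.6, -0.3]
opening: 0.8
finger_force: 0.0
```

{"op": "jog_arm", "data": {
  "rows": [3.2,13.6,-0.7,0,0,0.2,3.2,13.6,-0.7,0,0,0.2,3.2,13.6,-0.7,0,0,0.2,3.2,13.6,-0.7,0,0,0.2,3.2,13.6,-0.7,0,0,0.2,3.2,13.6,-0.7,0,0,0.2,3.2,13.6,-0.7,0,0,0.2,3.2,13.6,-0.7,0,0,0.2,3.2,13.6,-0.7,0,0,0.2,3.2,13.6,-0.7,0,0,0.2],
  "jaw": 0
}}

```text
clock: 7.85
position: [0.5773, 0.049, 0.1591]
tool_rot: [0.731, 0.683, 0.0, 0.0]
contact_force: [1.1, -0.4, 0.2]
opening: 0.999
finger_force: 0.0
```

```bash
python3 - <<'E'
from h import *
shot("top","t3",(215,165,285,235),8); c=capture("top")["pixels"]
print(get_state()["position"])
import cv2
im=cv2.imread("pics/t1.png"); h=cv2.cvtColor(im,cv2.COLOR_BGR2HSV)[60:130,315:395]
m=((h[...,0]>30)&(h[...,0]<70)&(h[...,1]>100)).astype(np.uint8)
cs,_=cv2.findContours(m,0,1); k=max(cs,key=cv2.contourArea); print(cv2.fitEllipse(k))
E
```

```text
[0.57846308 0.05610649 0.15935128]
((38.787654876708984, 34.701419830322266), (34.931724548339844, 39.09268569946289), 58.3558464050293)
```

View pics/t3.png

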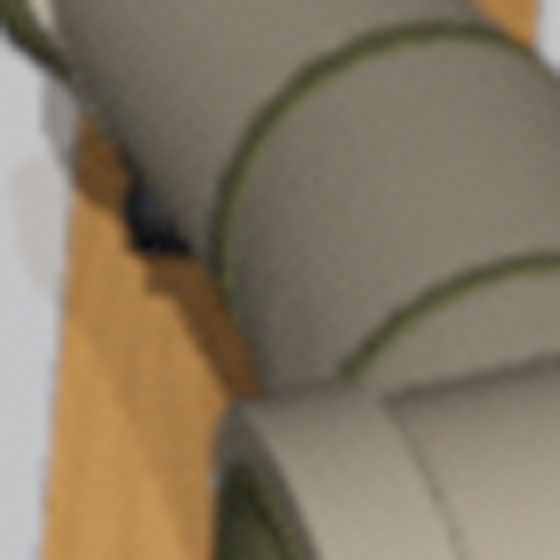

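The arm hides the lime in this view. The ellipse fit from t1 gives the lime's narrow axis at about +32° in world, so I'll turn +36° and descend.

{"op": "jog_arm", "data": {
  "rows": [0,-0.25,-0.4,0,0,1,0,-0.25,-0.8,0,0,2,0,-0.25,-1.3,0,0,3,0,-0.25,-1.8,0,0,4,0,-0.25,-2.4,0,0,5,0,-0.25,-3,0,0,6,0,-0.25,-3.3,0,0,6,0,-0.25,-3.5,0,0,6,0,-0.25,-3.57,0,0,6,0,-0.25,-3.57,0,0,6]
}}

```text
clock: 8.78
position: [0.5774, 0.0395, 0.0516]
tool_rot: [0.485, 0.874, -0.0, 0.0]
contact_force: [0.1, 0.2, 0.0]
opening: 0.997
finger_force: 0.0
```

```bash
python3 - <<'E'
from h import *
shot("scene","s2",(190,150,320,250),5); print(get_state()["position"],get_state()["contact_force"])
E
```

```text
[0.57755374 0.03959161 0.0519694 ] [0.28301467 0.62760301 0.40296859]
```

View pics/s2.png

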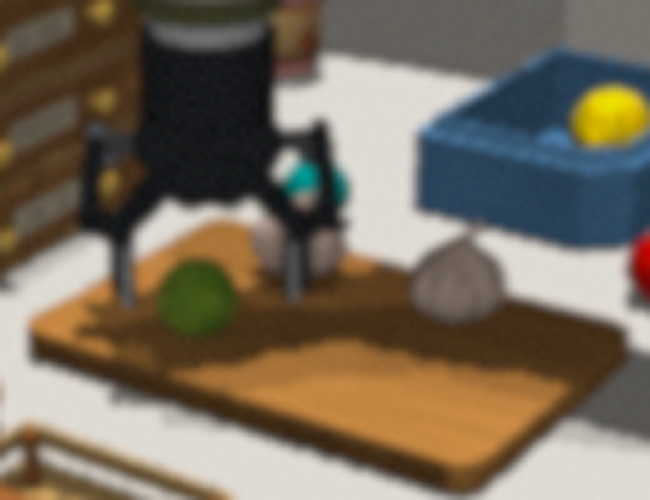

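The lime (198,297) sits between the fingers (125,300) and (293,298), slightly in front of them. I'll shift +y by 9 mm and grip.

{"op": "jog_arm", "data": {
  "rows": [0,0.15,0,0,0,0,0,0.3,0,0,0,0,0,0.3,0,0,0,0,0,0.3,0,0,0,0,0,0.3,0,0,0,0,0,0.3,0,0,0,0,0,0.3,0,0,0,0,0,0.3,0,0,0,0,0,0.3,0,0,0,0,0,0.3,0,0,0,0]
}}

```text
clock: 9.67
position: [0.5773, 0.0483, 0.0513]
tool_rot: [0.484, 0.875, -0.0, -0.0]
contact_force: [0.5, 0.3, -0.7]
opening: 1.0
finger_force: 0.0
```

{"op": "jog_arm", "data": {
  "rows": [0,0,0,0,0,0,0,0,0,0,0,0,0,0,0,0,0,0,0,0,0,0,0,0,0,0,0,0,0,0,0,0,0,0,0,0,0,0,0,0,0,0,0,0,0,0,0,0,0,0,0,0,0,0,0,0,0,0,0,0],
  "jaw": 1
}}

```text
clock: 10.5
position: [0.5774, 0.0485, 0.052]
tool_rot: [0.484, 0.875, 0.0, 0.0]
contact_force: [-1.6, -0.4, 8.1]
opening: 0.508
finger_force: 59.7
```

{"op": "jog_arm", "data": {
  "rows": [0,0,0.5,0,0,0,0,0,1,0,0,0,0,0,2,0,0,0,0,0,3,0,0,0,0,0,4,0,0,-0.5,0,-0.5,4,0,0,-1.2,-0.1,-1.5,4,0,0,-2,-0.3,-2.7,4,0,0,-3,-0.6,-4,4,0,0,-4,-1,-5.2,4,0,0,-5]
}}

```text
clock: 11.33
position: [0.5472, -0.1093, 0.1714]
tool_rot: [0.696, 0.718, 0.0, 0.0]
contact_force: [1.2, -1.0, -1.0]
opening: 0.499
finger_force: 61.0
```

{"op": "jog_arm", "data": {
  "rows": [-0.3,-1,0,0,0,-0.4,-0.7,-2,0,0,0,-0.8,-1.1,-3,0,0,0,-1.1,-1.4,-4,0,0,0,-1.1,-1.7,-4.8,0,0,0,-1.1,-1.9,-5.3,0,0,0,-1.1,-1.9,-5.6,0,0,0,-1.1,-1.9,-5.6,0,0,0,-1.1,-1.9,-5.6,0,0,0,-1.1,-1.9,-5.6,0,0,0,-1.1]
}}

```text
clock: 12.17
position: [0.491, -0.274, 0.1714]
tool_rot: [0.734, 0.679, 0.0, -0.0]
contact_force: [-0.1, -0.3, -0.9]
opening: 0.501
finger_force: 61.0
```

{"op": "jog_arm", "data": {
  "rows": [0,0,-0.7,0,0,0,0,0,-1.5,0,0,0,0,0,-2.4,0,0,0,0,0,-3.2,0,0,0,0,0,-3.8,0,0,0,0,0,-4.2,0,0,0,0,0,-4.4,0,0,0,0,0,-4.48,0,0,0,0,0,-4.5,0,0,0,0,0,-4.5,0,0,0]
}}

```text
clock: 13.0
position: [0.4908, -0.2751, 0.0369]
tool_rot: [0.734, 0.679, 0.0, 0.0]
contact_force: [-0.0, 0.1, 0.3]
opening: 0.504
finger_force: 61.0
```

{"op": "jog_arm", "data": {
  "rows": [0,0,0,0,0,0,0,0,0,0,0,0,0,0,0,0,0,0,0,0,0,0,0,0,0,0,0,0,0,0,0,0,0.3,0,0,0,0,0,1,0,0,0,0,0,2.2,0,0,0,0,0,3.5,0,0,0,0,0,5,0,0,0],
  "jaw": 0.25
}}

```text
clock: 13.83
position: [0.4884, -0.275, 0.184]
tool_rot: [0.734, 0.679, -0.001, -0.002]
contact_force: [0.7, -0.9, -0.6]
opening: 0.752
finger_force: 0.0
```

{"op": "jog_arm", "data": {
  "rows": [0,13.6,2,0,0,3,0,13.6,2,0,0,3,0,13.6,2,0,0,3,0,13.6,2,0,0,3,0,13.6,2,0,0,3,0,13.6,2,0,0,3,0,13.6,2,0,0,3,0,13.6,2,0,0,3,0,13.6,2,0,0,3,0,13.6,2,0,0,3],
  "jaw": 0
}}

```text
clock: 14.67
position: [0.4889, 0.1343, 0.2437]
tool_rot: [0.619, 0.785, -0.001, -0.0]
contact_force: [0.6, 0.6, 0.1]
opening: 0.998
finger_force: 0.0
```

```bash
python3 - <<'E'
from h import *
shot("top","t4",(300,160,390,245),7); print(get_state()["position"])
E
```

```text
[0.4892783  0.14256392 0.2453434 ]
```

View pics/t4.png

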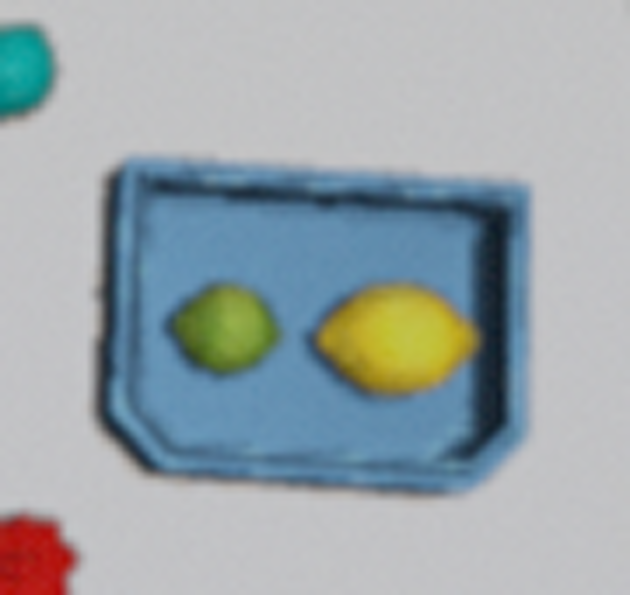

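Lime (225,328) and lemon (398,338) both lie inside the box, clear of its walls. I'll work out the box pose from its upper outline: far edge (120,160)–(528,185), right cut at (522,440)–(470,490), left cut at (108,412)–(155,470).

```bash
python3 - <<'E'
from fit import *
from scipy.optimize import least_squares
P=[(120,160),(528,185),(522,440),(470,490),(155,470),(108,412)]
W=np.array([world("top",300+(x+.5)/7-.5,160+(y+.5)/7-.5,.058)[:2] for x,y in P])
M=np.array([[.076,.1],[.076,-.1],[-.05,-.1],[-.076,-.074],[-.076,.074],[-.05,.1]])
def f(p):
    c,s=np.cos(p[2]),np.sin(p[2]); return (M@np.array([[c,s],[-s,c]])+p[:2]-W).ravel()
r=least_squares(f,[.486,-.32,-.08]); print(r.x,(r.fun.reshape(-1,2)*1000).round(1).tolist())
im,h=masks(); H,S,V=h[...,0],h[...,1],h[...,2]
np.save("pics/im.npy",im)
for st in(60,80,100):
  b=hullmask(win((S>st)&(H>95)&(H<125)&(V>90),305,170,385,240)); print(fit(b,[.486,-.32,-.08],[(.058,0)]))
E
```

```text
[ 0.48744265 -0.31254754 -0.08236111] [[2.4, 1.2], [1.0, -0.1], [-0.9, -0.8], [-1.2, 0.8], [-0.6, -1.7], [-0.6, 0.7]]
(array([ 0.48370346, -0.31525962, -0.08394324]), np.float64(65.12941176470588), np.float64(2636.0))
(array([ 0.48350977, -0.31477385, -0.07579362]), np.float64(53.90588235294118), np.float64(2590.0))
(array([ 0.4829012 , -0.31264563, -0.07396646]), np.float64(232.19215686274512), np.float64(2387.0))
```

```bash
python3 - <<'E'
from fit import *
im=np.load("pics/im.npy"); h=cv2.cvtColor(im,cv2.COLOR_RGB2HSV); H,S=h[...,0],h[...,1]
for n,m,z in[("lemon",(H>20)&(H<34)&(S>110),.034),("lime",(H>=30)&(H<65)&(S>80),.0285)]:
    u,v,a,w=blob(hullmask(win(m,315,190,375,230))); print(n,u,v,world("top",u,v,z))
E
```

```text
lemon 357.23790322580646 208.96370967741936 [ 0.47880455 -0.35989129  0.034     ]
lime 332.71875 207.5703125 [ 0.48536994 -0.27705179  0.0285    ]
```

{"op": "jog_arm", "data": {
  "rows": [0.7,6,-1,0,0,6.3,0.7,6,-1,0,0,6.3,0.7,6,-1,0,0,6.3,0.7,6,-1,0,0,6.3,0.7,6,-1,0,0,6.3,0.7,6,-1,0,0,6.3,0.7,6,-1,0,0,6.3,0.7,6,-1,0,0,6.3,0.7,6,-1,0,0,6.3,0.7,6,-1,0,0,6.3]
}}

```text
clock: 15.6
position: [0.5115, 0.311, 0.2133]
tool_rot: [0.333, 0.943, -0.0, 0.0]
contact_force: [0.1, 0.4, 0.5]
opening: 0.999
finger_force: 0.0
```

{"op": "jog_arm", "data": {
  "rows": [0,0.1,0,0,0,1,0,0.1,0,0,0,2,0,0.1,0,0,0,3,0,0.1,0,0,0,4,0,0.1,0,0,0,5,0,0.1,-0.5,0,0,5.55,0,0.1,-1,0,0,5.55,0,0.1,-1.5,0,0,5.55,0,0.1,-1.8,0,0,5.55,0,0.1,-1.8,0,0,5.55]
}}

```text
clock: 16.43
position: [0.5109, 0.3141, 0.1575]
tool_rot: [0.048, 0.999, -0.001, -0.001]
contact_force: [-0.2, -0.7, 0.6]
opening: 0.998
finger_force: 0.0
```

```bash
python3 - <<'E'
from h import *
shot("scene","s3",(120,170,260,320),4); s=get_state();print(s["position"],s["tool_rot"],s["joint_positions"])
for z in(.063,.077):
  for X in [(.514+.055,.325-.0055,z),(.514-.055,.325+.0055,z)]: print((pix("scene",X)-[120,170])*4)
E
```

```text
[0.51110828 0.31476584 0.15860005] [ 4.75926610e-02  9.98866567e-01 -5.90724079e-04 -4.13287043e-04] [-0.13242196  0.69429578 -0.7922183   1.9419679   0.6880758   0.80024022
  0.16053133]
[206.43510527 306.16272976]
[358.48125209 365.79897631]
[204.81196799 284.50942325]
[357.70468502 343.1301787 ]
```

View pics/s3.png

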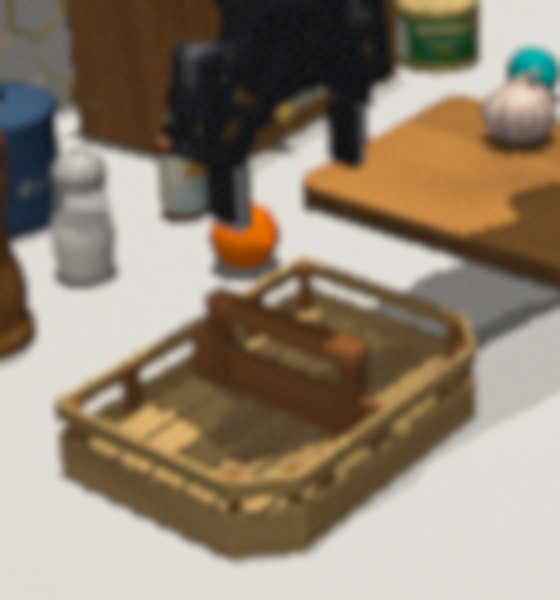

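The bar runs from (205,300) to (367,350), matching the predicted tray pose to about 2 mm. Descending on it and gripping.

{"op": "jog_arm", "data": {
  "rows": [0.1,0.33,-0.3,0,0,0,0.1,0.33,-0.8,0,0,0,0.1,0.33,-1.4,0,0,0,0.1,0.33,-2,0,0,0,0.1,0.33,-2.4,0,0,0,0.1,0.33,-2.65,0,0,0,0.1,0.33,-2.72,0,0,0,0.1,0.33,-2.72,0,0,0,0.1,0.33,-2.72,0,0,0,0.1,0.33,-2.72,0,0,0]
}}

```text
clock: 17.32
position: [0.5146, 0.3257, 0.0782]
tool_rot: [0.047, 0.999, 0.0, 0.0]
contact_force: [-0.7, -0.5, -0.7]
opening: 1.001
finger_force: 0.0
```

{"op": "jog_arm", "data": {
  "rows": [0,0,0,0,0,0,0,0,0,0,0,0,0,0,0,0,0,0,0,0,0,0,0,0,0,0,0,0,0,0,0,0,0,0,0,0,0,0,0,0,0,0,0,0,0,0,0,0,0,0,0,0,0,0,0,0,0,0,0,0],
  "jaw": 1
}}

```text
clock: 18.15
position: [0.5145, 0.3255, 0.0778]
tool_rot: [0.047, 0.999, 0.0, 0.0]
contact_force: [-0.5, -0.6, 5.5]
opening: 0.174
finger_force: 59.8
```

{"op": "jog_arm", "data": {
  "rows": [0,0,0.2,0,0,0,0,0,0.6,0,0,0,0,0,1.2,0,0,0,0,0,2,0,0,0,0,0,2.8,0,0,0,0,0,3.6,0,0,0,0,0,4.2,0,0,0,0,-0.5,4.4,0,0,0,0,-1.2,4.4,0,0,0,0,-2,4.4,0,0,0]
}}

```text
clock: 18.98
position: [0.5138, 0.2657, 0.2107]
tool_rot: [0.046, 0.999, 0.001, 0.0]
contact_force: [-0.1, -0.7, -4.5]
opening: 0.175
finger_force: 58.7
```

{"op": "jog_arm", "data": {
  "rows": [0,-1,0,0,0,0,0,-2,0,0,0,0,0,-3,0,0,0,0,0,-4,0,0,0,0,0,-5,0,0,0,0,0,-6,0,0,0,0,0,-7,0,0,0,0,0,-8,0,0,0,0,0,-9,0,0,0,0,0,-10,0,0,0,0]
}}

```text
clock: 19.82
position: [0.5136, -0.0362, 0.21]
tool_rot: [0.047, 0.999, -0.0, -0.0]
contact_force: [-0.4, -0.1, -3.3]
opening: 0.172
finger_force: 58.7
```

{"op": "jog_arm", "data": {
  "rows": [0,-1,0,0,0,0,-0.1,-2,0,0,0,0,-0.2,-3,0,0,0,0.1,-0.4,-4,0,0,0,0.1,-0.5,-5.2,0,0,0,0.1,-0.7,-6.4,0,0,0,0.1,-0.85,-7.6,0,0,0,0.1,-0.85,-8.5,0,0,0,0.1,-0.85,-9,0,0,0,0.1,-0.85,-9.25,0,0,0,0.1]
}}

```text
clock: 20.65
position: [0.4876, -0.3152, 0.2094]
tool_rot: [0.044, 0.999, -0.0, -0.0]
contact_force: [1.5, -0.2, -4.8]
opening: 0.17
finger_force: 58.8
```

{"op": "jog_arm", "data": {
  "rows": [0,0,-0.5,0,0,0,0,0,-1,0,0,0,0,0,-1.2,0,0,0,0,0,-1.2,0,0,0,0,0,-1.2,0,0,0,0,0,-1.2,0,0,0,0,0,-1.2,0,0,0,0,0,-1.2,0,0,0,0,0,-1.2,0,0,0,0,0,-1.2,0,0,0]
}}

```text
clock: 21.48
position: [0.4888, -0.3122, 0.1737]
tool_rot: [0.042, 0.999, -0.0, 0.0]
contact_force: [-0.5, -0.0, -3.6]
opening: 0.177
finger_force: 58.8
```

```bash
cat > ov.py <<'E'
from fit import *
# model outline overlays: tray at p height z0, box at q
def poly(cam,p,z,k=0):
    c,s=np.cos(p[2]),np.sin(p[2]); O=OUT*(1-k/np.array([.076,.1]))
    return np.array([pix(cam,[p[0]+c*a-s*b,p[1]+s*a+c*b,z]) for a,b in O])
def overlay(name,cam,crop,sc,items):
    c=capture(cam); x0,y0,x1,y1=crop; im=cv2.resize(c["pixels"][y0:y1,x0:x1,::-1],None,fx=sc,fy=sc,interpolation=cv2.INTER_CUBIC)
    for p,z,k,col in items:
        q=(poly(cam,p,z,k)-[x0,y0]+.5)*sc-.5
        cv2.polylines(im,[np.round(q*16).astype(np.int32)],True,col,1,cv2.LINE_AA,4)
    return im
E
python3 - <<'E'
from ov import *
s=get_state(); P=s["position"]; q=s["tool_rot"]; print(P,q)
yaw=np.arctan2(q[1]**2-q[0]**2,2*q[0]*q[1])-np.pi/2; print(yaw)
t=(P[0],P[1],yaw); z0=P[2]-.0778; b=(.488,-.3135,-.08)
it=[(t,z0,0,(0,0,255)),(t,z0+.048,0,(0,0,255)),(b,0,0,(0,255,0)),(b,.058,0,(0,255,0))]
a=overlay("a","scene",(265,130,345,205),7,it); c=overlay("c","top",(300,160,390,245),7,it)
cv2.imwrite("pics/o1.png",a); cv2.imwrite("pics/o2.png",c)
cv2.imwrite("pics/o12.png",cv2.resize(np.hstack([cv2.resize(a,(560,595)),cv2.resize(c,(560,595))]),(800,425)))
E
```

```text
[ 0.48884951 -0.31219616  0.1737024 ] [ 4.19904387e-02  9.99117980e-01 -1.68449359e-04  1.92283257e-04]
-0.08400557886300408
```

View pics/o12.png

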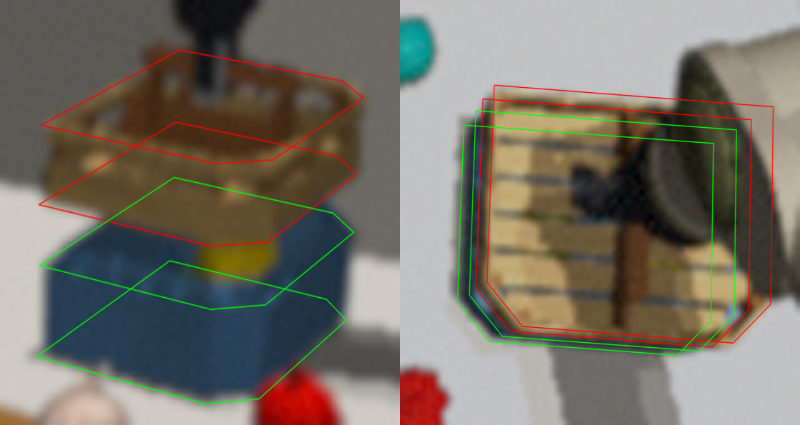

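```bash
cat > rel.py <<'E'
from ov import *
OUT0=OUT
def silc(cam,p,layers,S=4):
    pts=np.vstack([poly(cam,p,z,k) for z,k in layers]); m=np.zeros((384*S,512*S),np.uint8)
    cv2.fillConvexPoly(m,cv2.convexHull(np.round(((pts+.5)*S-.5)*16).astype(np.int32)),255,shift=4)
    return cv2.resize(m,(512,384),interpolation=cv2.INTER_AREA)/255.
def hull(m):
    n,l,st,_=cv2.connectedComponentsWithStats(m.astype(np.uint8),connectivity=4); k=1+np.argmax(st[1:,4])
    v,u=np.nonzero(l==k); o=np.zeros(m.shape,np.uint8); cv2.fillConvexPoly(o,cv2.convexHull(np.c_[u,v].astype(np.int32)),1); return o.astype(float)
def run(mask,ign,cam,p0,layers,n=3,other=None):
    s=np.array([.01,.01,.1])[:n]
    def f(q):
        p=np.array(p0,float); p[:n]+=q*s; d=silc(cam,p,layers)
        if other is not None: d=d*(1-other)
        return (np.abs(d-mask)*(1-ign)).sum()
    sim=np.vstack([np.zeros(n),np.eye(n)*.7])
    r=minimize(f,np.zeros(n),method="Nelder-Mead",options=dict(initial_simplex=sim,xatol=.01,fatol=.05))
    p=np.array(p0,float); p[:n]+=r.x*s; return p.round(4),round(r.fun,1),round(f(np.zeros(n)),1),mask.sum()
def hsv(cam): return cv2.split(cv2.cvtColor(capture(cam)["pixels"],cv2.COLOR_RGB2HSV))
E
python3 - <<'E'
from rel import *
P=get_state()["position"]; z0=P[2]-.0778; t=(P[0],P[1],-.084); b=(.488,-.3135,-.08)
TL=[(z0,0),(z0+.048,0)]
H,S,V=hsv("scene")
tm=win((S>70)&(H>7)&(H<26)&(V>40),268,136,345,182); tm[:150,295:320]=0; tm=hull(tm)
ig=np.zeros(tm.shape); 
print("scene tray",run(tm,ig,"scene",t,TL,2),run(tm,ig,"scene",t,TL,3))
bm=win((S>70)&(H>95)&(H<125)&(V>30),268,150,345,215); bh=hull(bm); 
ig=np.zeros(bh.shape); ig[200:]=1; ig=np.maximum(ig,cv2.dilate(tm,np.ones((3,3))))
print("scene box",run(bh,ig,"scene",b,BOX,2),run(bh,ig,"scene",b,BOX,3))
H,S,V=hsv("top")
tm=hull(win((S>55)&(H>7)&(H<28)&(V>40),312,165,395,245)); ig=np.zeros(tm.shape); ig[:211,338:]=1; ig[:,372:]=1
print("top tray",run(tm,ig,"top",t,TL,2),run(tm,ig,"top",t,TL,3))
E
```

```text
scene tray (array([ 0.4852, -0.308 , -0.084 ]), np.float64(239.8), np.float64(256.3), np.float64(1862.0)) (array([ 0.485 , -0.3081, -0.0411]), np.float64(227.3), np.float64(256.3), np.float64(1862.0))
scene box (array([ 0.4907, -0.3243, -0.08  ]), np.float64(91.2), np.float64(142.3), np.float64(1563.0)) (array([ 0.4898, -0.3251,  0.007 ]), np.float64(55.5), np.float64(142.3), np.float64(1563.0))
top tray (array([ 0.4872, -0.3146, -0.084 ]), np.float64(38.2), np.float64(74.4), np.float64(2745.0)) (array([ 0.4876, -0.3149, -0.0709]), np.float64(34.7), np.float64(74.4), np.float64(2745.0))
```

{"op": "jog_arm", "data": {
  "rows": [0,0,-0.3,0,0,0,0,0,-0.5,0,0,0,0,0,-0.7,0,0,0,0,0,-0.8,0,0,0,0,0,-0.85,0,0,0,0,0,-0.9,0,0,0,0,0,-0.95,0,0,0,0,0,-1,0,0,0,0,0,-1.05,0,0,0,0,0,-1.05,0,0,0]
}}

```text
clock: 22.52
position: [0.4887, -0.3122, 0.1417]
tool_rot: [0.042, 0.999, 0.0, -0.0]
contact_force: [-0.1, -0.4, -3.6]
opening: 0.175
finger_force: 58.7
```

{"op": "jog_arm", "data": {
  "rows": [0,0,-0.03,0,0,0,0,0,-0.06,0,0,0,0,0,-0.09,0,0,0,0,0,-0.12,0,0,0,0,0,-0.14,0,0,0,0,0,-0.16,0,0,0,0,0,-0.18,0,0,0,0,0,-0.19,0,0,0,0,0,-0.19,0,0,0,0,0,-0.19,0,0,0]
}}

```text
clock: 23.35
position: [0.4888, -0.3125, 0.1364]
tool_rot: [0.042, 0.999, -0.0, 0.0]
contact_force: [-2.5, -2.6, 1.4]
opening: 0.178
finger_force: 59.5
```

{"op": "jog_arm", "data": {
  "rows": [0,0,-0.02,0,0,0,0,0,-0.03,0,0,0,0,0,-0.03,0,0,0,0,0,-0.03,0,0,0,0,0,-0.03,0,0,0,0,0,-0.03,0,0,0,0,0,-0.03,0,0,0,0,0,-0.03,0,0,0,0,0,-0.03,0,0,0,0,0,-0.03,0,0,0]
}}

```text
clock: 24.18
position: [0.4888, -0.3127, 0.1361]
tool_rot: [0.042, 0.999, -0.001, 0.0]
contact_force: [-3.3, -3.0, 9.3]
opening: 0.173
finger_force: 60.6
```

{"op": "jog_arm", "data": {
  "rows": [0,0,0,0,0,0,0,0,0,0,0,0,0,0,0,0,0,0,0,0,0,0,0,0,0,0,0,0,0,0,0,0,0,0,0,0,0,0,0.3,0,0,0,0,0,1,0,0,0,0,0,2,0,0,0,0,0,3,0,0,0],
  "jaw": 0.3
}}

```text
clock: 25.02
position: [0.4884, -0.3116, 0.2264]
tool_rot: [0.042, 0.999, 0.001, -0.001]
contact_force: [1.3, -0.0, 0.3]
opening: 0.702
finger_force: 0.0
```

{"op": "jog_arm", "data": {
  "rows": [0,4,1,0,0,-1,0,4,1,0,0,-2,0,4,1,0,0,-3,0,4,1,0,0,-4,0,4,1,0,0,-5,0,4,1,0,0,-6,0,5,1,0,0,-7,0,6,1,0,0,-8,0,7,1,0,0,-8,0,8,1,0,0,-8],
  "jaw": 0
}}

```text
clock: 25.85
position: [0.4886, -0.0706, 0.2561]
tool_rot: [0.445, 0.895, 0.0, 0.0]
contact_force: [-0.1, -0.6, -0.1]
opening: 0.998
finger_force: 0.0
```

```bash
python3 - <<'E'
from ov import *
s=get_state(); print(s["position"],s["tool_rot"],s["joint_positions"])
b=(.488,-.3135,-.08); it=[(b,.058,0,(0,0,255)),(b,.106,0,(0,0,255))]
a=overlay("a","scene",(260,130,345,215),7,[]); c=overlay("c","top",(300,160,390,245),7,it)
cv2.imwrite("pics/o3.png",cv2.resize(np.hstack([a,cv2.resize(c,(630,595))]),None,fx=.65,fy=.65))
E
```

```text
[ 0.48860501 -0.07061104  0.25608495] [4.45072780e-01 8.95494293e-01 7.26658708e-05 4.31492708e-04] [ 0.59778598  0.4118182  -0.76275194  2.08714562  0.40083339  0.78900332
  0.2368714 ]
```

View pics/o3.png

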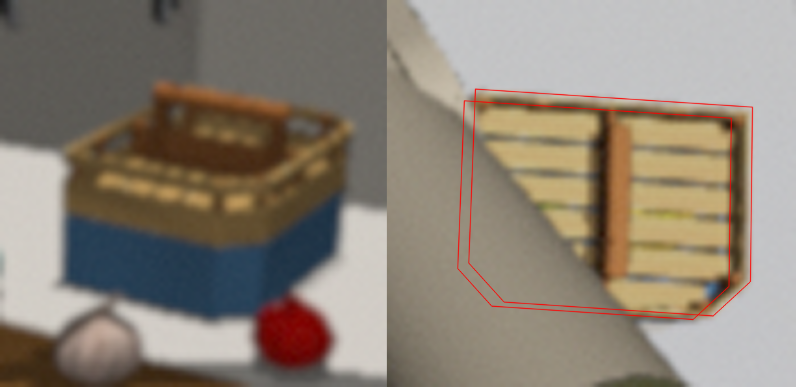

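The tray sits home: the seam is parallel to the box all round in the left view, and the outline matches in the right one. Now the near garlic at about (0.461,-0.045).

{"op": "jog_arm", "data": {
  "rows": [-0.9,0.85,-0.4,0,0,-1,-0.9,0.85,-0.9,0,0,-2,-0.9,0.85,-1.4,0,0,-3,-0.9,0.85,-2,0,0,-4,-0.9,0.85,-2.6,0,0,-5,-0.9,0.85,-3.2,0,0,-6,-0.9,0.85,-3.8,0,0,-6.9,-0.9,0.85,-4.2,0,0,-6.9,-0.9,0.85,-4.2,0,0,-6.9,-0.9,0.85,-4.2,0,0,-6.9]
}}

```text
clock: 26.78
position: [0.4617, -0.0467, 0.1293]
tool_rot: [0.732, 0.681, -0.0, -0.0]
contact_force: [-0.2, 0.6, 0.4]
opening: 1.003
finger_force: 0.0
```

{"op": "jog_arm", "data": {
  "rows": [0,0,0,0,0,0,0,0,0,0,0,0,0,0,0,0,0,0,0,0,0,0,0,0,0,0,0,0,0,0,0,0,0,0,0,0,0,0,0,0,0,0,0,0,0,0,0,0,0,0,0,0,0,0,0,0,0,0,0,0]
}}

```text
clock: 27.62
position: [0.4617, -0.0466, 0.1293]
tool_rot: [0.733, 0.681, -0.0, -0.0]
contact_force: [-0.1, 0.6, -0.4]
opening: 0.998
finger_force: 0.0
```

{"op": "jog_arm", "data": {
  "rows": [0,0.05,-0.4,0,0,0,0,0.05,-0.9,0,0,0,0,0.05,-1.5,0,0,0,0,0.05,-2,0,0,0,0,0.05,-2.35,0,0,0,0,0.05,-2.55,0,0,0,0,0.05,-2.6,0,0,0,0,0.05,-2.6,0,0,0,0,0.05,-2.6,0,0,0,0,0.05,-2.6,0,0,0]
}}

```text
clock: 28.45
position: [0.462, -0.0452, 0.0519]
tool_rot: [0.733, 0.681, 0.0, 0.0]
contact_force: [-0.5, 0.1, -0.3]
opening: 0.997
finger_force: 0.0
```

{"op": "jog_arm", "data": {
  "rows": [0,0,0,0,0,0,0,0,0,0,0,0,0,0,0,0,0,0,0,0,0,0,0,0,0,0,0,0,0,0,0,0,0,0,0,0,0,0,0,0,0,0,0,0,0,0,0,0,0,0,0,0,0,0,0,0,0,0,0,0],
  "jaw": 1
}}

```text
clock: 29.28
position: [0.4619, -0.0453, 0.0524]
tool_rot: [0.733, 0.68, 0.0, 0.001]
contact_force: [-2.2, 1.1, 18.0]
opening: 0.61
finger_force: 59.3
```

{"op": "jog_arm", "data": {
  "rows": [0,0,0.2,0,0,0,0,0,0.6,0,0,0,0,0,1.2,0,0,0,0,0,2,0,0,0,0,0,3,0,0,0,0,0,4,0,0,0,0,0,5,0,0,0,0,0,5.6,0,0,0,0,0,6,0,0,0,0,0,6,0,0,0]
}}

```text
clock: 30.12
position: [0.4625, -0.0454, 0.2339]
tool_rot: [0.733, 0.68, 0.001, 0.002]
contact_force: [1.4, -0.7, -0.5]
opening: 0.61
finger_force: 62.7
```

{"op": "jog_arm", "data": {
  "rows": [0.1,-0.5,0,0,0,0,0.3,-1.3,0,0,0,0,0.4,-2.3,0,0,0,0,0.5,-3.4,0,0,0,0,0.6,-4.5,0,0,0,0,0.8,-5.5,0,0,0,0,0.95,-6.3,0,0,0,0,0.95,-6.9,0,0,0,0,0.95,-7.15,0,0,0,0,0.95,-7.15,0,0,0,0]
}}

```text
clock: 30.95
position: [0.4895, -0.2611, 0.2302]
tool_rot: [0.734, 0.68, -0.0, -0.001]
contact_force: [0.6, -0.2, -0.3]
opening: 0.613
finger_force: 62.6
```

{"op": "jog_arm", "data": {
  "rows": [0,0,-0.4,0,0,0,0,0,-0.9,0,0,0,0,0,-1.6,0,0,0,0,0,-2.3,0,0,0,0,0,-2.9,0,0,0,0,0,-3.3,0,0,0,0,0,-3.5,0,0,0,0,0,-3.6,0,0,0,0,0,-3.6,0,0,0,0,0,-3.6,0,0,0]
}}

```text
clock: 31.78
position: [0.4906, -0.259, 0.1237]
tool_rot: [0.732, 0.681, 0.0, 0.0]
contact_force: [0.4, 0.0, -0.3]
opening: 0.611
finger_force: 62.6
```

Down another 18–19 mm, watching the force.

{"op": "jog_arm", "data": {
  "rows": [0,0,-0.1,0,0,0,0,0,-0.2,0,0,0,0,0,-0.3,0,0,0,0,0,-0.4,0,0,0,0,0,-0.5,0,0,0,0,0,-0.56,0,0,0,0,0,-0.6,0,0,0,0,0,-0.63,0,0,0,0,0,-0.64,0,0,0,0,0,-0.64,0,0,0]
}}

```text
clock: 32.62
position: [0.4903, -0.2596, 0.1041]
tool_rot: [0.733, 0.681, -0.0, 0.0]
contact_force: [-0.3, 0.0, -0.2]
opening: 0.612
finger_force: 62.6
```

{"op": "jog_arm", "data": {
  "rows": [0,0,-0.03,0,0,0,0,0,-0.03,0,0,0,0,0,-0.03,0,0,0,0,0,-0.03,0,0,0,0,0,-0.03,0,0,0,0,0,0.2,0,0,0,0,0,0.8,0,0,0,0,0,1.8,0,0,0,0,0,3,0,0,0,0,0,4,0,0,0],
  "jaw": 0.1
}}

```text
clock: 33.45
position: [0.4902, -0.2593, 0.2264]
tool_rot: [0.732, 0.681, 0.0, -0.0]
contact_force: [0.2, 0.4, 0.4]
opening: 0.901
finger_force: 0.0
```

{"op": "jog_arm", "data": {
  "rows": [2.6,6.8,0,0,0,0,2.6,6.8,0,0,0,0,2.6,6.8,0,0,0,0,2.6,6.8,0,0,0,0,2.6,6.8,-0.5,0,0,0,2.6,6.8,-1,0,0,0,2.6,6.8,-2,0,0,0,2.6,6.8,-3,0,0,0,2.6,6.8,-3,0,0,0,2.6,6.8,-3,0,0,0],
  "jaw": 0
}}

```text
clock: 34.28
position: [0.5675, -0.0554, 0.1337]
tool_rot: [0.732, 0.681, -0.001, -0.001]
contact_force: [0.6, 0.1, 0.8]
opening: 1.002
finger_force: 0.0
```

```bash
python3 - <<'E'
from h import *
shot("scene","s4",(215,130,345,230),6); s=get_state();print(s["position"],s["tool_rot"])
E
```

```text
[ 0.56842492 -0.05556644  0.13495906] [ 7.32583249e-01  6.80677430e-01 -9.67175508e-05 -1.02838230e-04]
```

View pics/s4.png

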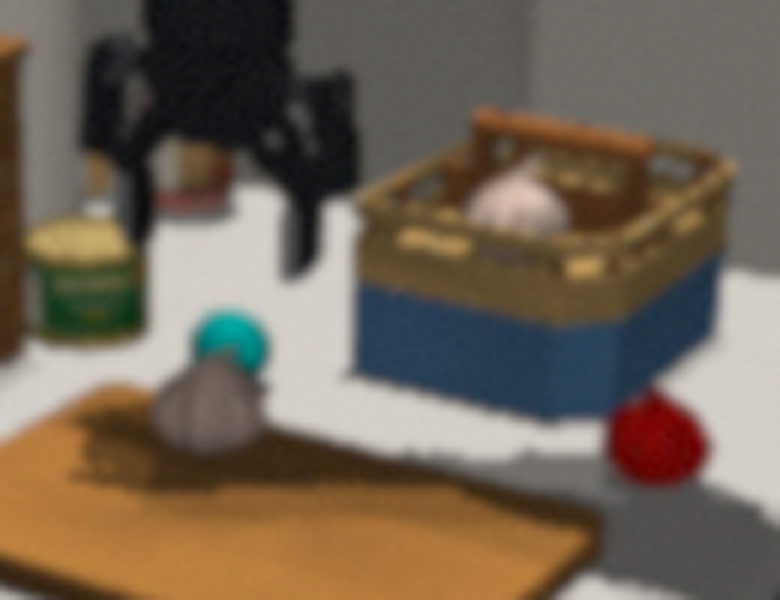

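The first bulb stands in the tray bay (520,205). The second bulb at (210,410) lies under the gripper. Descend, grip and lift.

{"op": "jog_arm", "data": {
  "rows": [0,0,-0.4,0,0,0,0,0,-0.9,0,0,0,0,0,-1.5,0,0,0,0,0,-2,0,0,0,0,0,-2.4,0,0,0,0,0,-2.65,0,0,0,0,0,-2.75,0,0,0,0,0,-2.75,0,0,0,0,0,-2.75,0,0,0,0,0,-2.75,0,0,0]
}}

```text
clock: 35.17
position: [0.5687, -0.0557, 0.0523]
tool_rot: [0.733, 0.681, 0.0, 0.0]
contact_force: [-0.5, -0.1, 0.6]
opening: 1.001
finger_force: 0.0
```

{"op": "jog_arm", "data": {
  "rows": [0,0,0,0,0,0,0,0,0,0,0,0,0,0,0,0,0,0,0,0,0,0,0,0,0,0,0,0,0,0,0,0,0,0,0,0,0,0,0,0,0,0,0,0,0,0,0,0,0,0,0,0,0,0,0,0,0,0,0,0],
  "jaw": 1
}}

```text
clock: 36.0
position: [0.5685, -0.0557, 0.0525]
tool_rot: [0.733, 0.681, 0.0, 0.001]
contact_force: [-2.3, 0.2, 9.1]
opening: 0.612
finger_force: 61.4
```

{"op": "jog_arm", "data": {
  "rows": [0,0,0.2,0,0,0,0,0,0.6,0,0,0,0,0,1.2,0,0,0,0,0,2,0,0,0,0,0,3,0,0,0,0,0,4,0,0,0,0,0,5,0,0,0,0,0,5.6,0,0,0,0,0,6,0,0,0,0,0,6,0,0,0]
}}

```text
clock: 36.83
position: [0.5691, -0.0557, 0.2341]
tool_rot: [0.733, 0.68, 0.001, 0.001]
contact_force: [-0.0, -0.2, -0.3]
opening: 0.612
finger_force: 62.7
```

{"op": "jog_arm", "data": {
  "rows": [-0.1,-0.6,0,0,0,0,-0.3,-1.6,0,0,0,0,-0.7,-2.8,0,0,0,0,-1.1,-4,0,0,0,0,-1.5,-5.2,0,0,0,0,-1.9,-6.4,0,0,0,0,-2.3,-7.6,0,0,0,0,-2.7,-8.8,0,0,0,0,-2.85,-9.8,0,0,0,0,-2.85,-10.3,0,0,0,0]
}}

```text
clock: 37.67
position: [0.4797, -0.3692, 0.2296]
tool_rot: [0.734, 0.679, -0.001, -0.001]
contact_force: [1.1, 0.3, -0.6]
opening: 0.614
finger_force: 62.7
```

{"op": "jog_arm", "data": {
  "rows": [0,0,0,0,0,0,0,0,0,0,0,0,0,0,-0.4,0,0,0,0,0,-0.9,0,0,0,0,0,-1.6,0,0,0,0,0,-2.3,0,0,0,0,0,-2.9,0,0,0,0,0,-3.1,0,0,0,0,0,-3.2,0,0,0,0,0,-3.2,0,0,0]
}}

```text
clock: 38.5
position: [0.4832, -0.3633, 0.1351]
tool_rot: [0.732, 0.681, 0.0, -0.001]
contact_force: [0.7, -0.1, 0.5]
opening: 0.611
finger_force: 62.7
```

{"op": "jog_arm", "data": {
  "rows": [0,0,-0.15,0,0,0,0,0,-0.3,0,0,0,0,0,-0.45,0,0,0,0,0,-0.6,0,0,0,0,0,-0.75,0,0,0,0,0,-0.87,0,0,0,0,0,-0.95,0,0,0,0,0,-1,0,0,0,0,0,-1.02,0,0,0,0,0,-1.02,0,0,0]
}}

```text
clock: 39.33
position: [0.4828, -0.3646, 0.1049]
tool_rot: [0.733, 0.681, -0.0, -0.0]
contact_force: [-0.7, -0.3, -0.0]
opening: 0.611
finger_force: 62.7
```

{"op": "jog_arm", "data": {
  "rows": [0,0,-0.04,0,0,0,0,0,-0.04,0,0,0,0,0,-0.04,0,0,0,0,0,-0.04,0,0,0,0,0,-0.04,0,0,0,0,0,0.2,0,0,0,0,0,0.8,0,0,0,0,0,1.8,0,0,0,0,0,3,0,0,0,0,0,4,0,0,0],
  "jaw": 0.1
}}

```text
clock: 40.17
position: [0.4829, -0.3643, 0.2274]
tool_rot: [0.732, 0.681, 0.0, 0.0]
contact_force: [-0.0, -0.5, 0.5]
opening: 0.902
finger_force: 0.0
```

{"op": "jog_arm", "data": {
  "rows": [0,13,1,0,0,0,0,13,1,0,0,0,0,13,1,0,0,0,0,13,1,0,0,0,0,13,1,0,0,0,0,13,1,0,0,0,0,13,1,0,0,0,0,13,1,0,0,0,0,13,1,0,0,0,0,13,1,0,0,0]
}}

```text
clock: 41.0
position: [0.4826, 0.0313, 0.2566]
tool_rot: [0.731, 0.683, 0.002, 0.0]
contact_force: [-0.7, 0.2, 1.2]
opening: 0.899
finger_force: 0.0
```

```bash
python3 - <<'E'
from ov import *
b=(.488,-.3135,-.08)
a=overlay("a","scene",(260,130,345,215),7,[]); c=overlay("c","top",(300,160,390,245),7,[])
cv2.imwrite("pics/o4.png",cv2.resize(np.hstack([a,cv2.resize(c,(630,595))]),None,fx=.65,fy=.65)); print(get_state()["position"])
E
```

```text
[0.48282645 0.02933183 0.25619827]
```

View pics/o4.png

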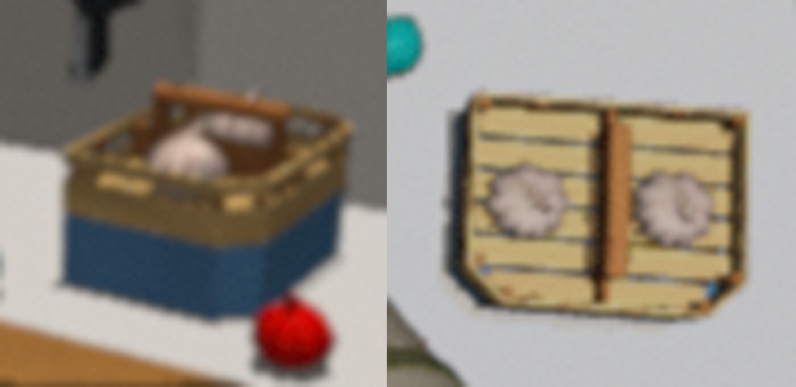

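One garlic bulb stands in each bay, at (527,200) and (675,208). The tray is flush on the box with the cut corners aligned. Handing in.

```bash
python3 -c "
from station import *
print(job_done())"
```

```text
the job is handed in; nothing more can be done
None
```

I handed the job in at about 41 s: the lemon and lime are in the box, the tray sits home on it with its cut corners matching, there is one garlic bulb in each bay, and the bottle, tin and shaker were not touched; the hand-in gave no verdict.

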